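Stack the tea caddy's tiers on its square post and close the acrylic lid

ROBOT

A 7-joint arm with a two-finger parallel gripper is mounted at the origin on the work surface. World frame = base frame: x ahead of the robot, y to its left, z up, the work surface at z = 0. Lengths are in m, angles in rad, forces in N, time in s.
With the tool pointing down it reaches from about 0.4 to 0.85 m from the base axis. Payload 4.5 kg.
Tool frame: the origin (TCP) lies between the finger pads; the fingertips stand 11 mm ahead of it and the grasp point (between the pads) lies 8 mm behind it (r.tip_reach is the distance from the TCP to the fingertips, in m); x points along the fingers, y is the direction in which the jaws open and shut, and the axes are right-handed (so a half turn about x gives the same grasp; the last joint's range is limited). The gripper opens to 88 mm and grips with 3 to 60 N. Pads are 18 mm wide; open, the fingers measure 123 mm over their backs; the gripper's body (75 mm by 187 mm) begins 45 mm behind the grasp point.
Start: joints at [-1.185, 0.689, -0.195, 1.565, 0.157, 0.902, -0.215], TCP at [0.215, 0.587, 0.25] pointing down, gripper open.
Joint ranges: [-3.01, 3.01], [-0.46, 2.08], [-1.47, 1.51], [0.13, 2.56], [-1, 4.14], [0.04, 2.09], [-2.66, 2.66]. Speed limits (rad/s): [2.57, 2.57, 3.14, 3.14, 3.14, 3.14, 3.14].

INTERFACE

Orientations are given as a unit quaternion [x, y, z, w].
In Python, from plant import r gives the robot as it stands.
- The arm moves only by the tool drive_tool, never from a script. Its argument "deltas" is a list of rows, each a list of 3 entries, a list of its own where there are three numbers: the turn, a rotation vector about the tool's x, y, z in degrees, then the shift along the tool's x, y, z in cm, then the finger opening in cm, from 0 to 8.81. A call has 1 to 12 rows; each row shifts and turns the commanded pose from where the row before left it, along the tool's axes as they then stand; what a row does not reach is not made up. A row lasts 1/12 s, in which the tool goes at most 41.7 mm and 7.16 degrees, less where a joint would pass 70% of its speed; a pose out of reach is approached as far as the arm can. A call is refused whole if a number of a shift passes 4.17 or a number of a turn 7.16, either way. A call with a gripper value outside its range is refused whole. The fingers move at their own pace and stop on an object; "force" is the grip in N (left out, the last holds). Time passes only in rows, so rows that do not move let the fingers close. It gives the time, the measured TCP pose, the force and the opening at its end, in the units of the state.
- r.get_state(): the state, without advancing time (a new reading comes with each control period).
- r.snapshot(name): name is "scene" or "side" or "wrist"; returns a dict with "color" (400x640x3 uint8, red, green, blue), "fov_y" (degrees; the focal length in pixels is half the picture's height over the tangent of half this angle, whatever the lens; pixels are square), "cx", "cy" (the principal point, pixels), "extrinsics" (4x4, takes a point from world to camera coordinates); the wrist camera has in their place "tool_from_camera" (4x4, takes a point from camera to tool coordinates, whose origin is the TCP and whose axes are the tool frame's). Camera axes: x right, y up, looking along -z (the intrinsics and any distortion apply to the point x, -y, -z); pixel columns grow to the right and rows downward; lengths in m; the calibration is good to about 2 mm. A picture is of the moment at which its call begins: read the wrist's pose just before it. There is no depth.
- r.finish_job(): hands the job in, once; it reports no verdict.
The state is a dict: "clock": time; "q": joint angles; "qd": joint speeds; "joint_torque": joint torques, N m; "tool_pos": TCP position; "eef_rot": TCP orientation; "contact_force": force on the tool from outside, world axes, zero at the start; "moment": the same for the moment, N m; "opening": opening from 0.0 (shut) to 1.0 (fully open).
Only numpy, scipy, OpenCV 4.12 (cv2) and the standard library are available. Lean on these libraries where they do the work, as an engineer would, in place of code of your own. Each camera call takes 0.05 s, during which the arm holds its last target. There are 200 camera calls.

TASK

Put the table caddy back together: thread the small wooden spacer collar onto the square post first and ease it fully home on the caddy's floor, then the round top tier, fully home on the spacer, and last swing the acrylic lid fully shut over them. The post swivels stiffly and stands askew at some angle, so feel for the fit with a light touch: never force, slam or drop anything onto the caddy, and leave the glass, cup, bowl, coasters and dice where they are.

Things in the scene. Friction and masses are not known exactly. Their poses are not given: they have to be found in the camera images.
- caddy: fixed wooden caddy. Origin on the table under the post's axis; z up; +x towards the lid hinge (away from the robot, turned a little). 12 mm floor reaching 92 mm to -x, 108 to +x, 95 to each side; rim 24 mm high; four 12 mm wide corner posts up to 92 mm (x -85 and +100, y +-89). Caddy, post and lid together must never take over 60 N
- post_foot (a point): point on the post's axis at the caddy's floor, 12 mm above the table; axes as the caddy's. The post is SQUARE, 21.6 mm wide. It swivels stiffly (0.3 N m, so a light touch does not turn it) and starts askew: its sides stand 0.2 to 0.785 rad, either way, off the caddy's axes (every quarter turn looks the same); no pose here tells the angle: feel (or look) for it
- post_shoulder (a point): point on the post's axis, 75 mm above the table, where the square part ends in a flat shoulder; axes as the caddy's. Above it stands a round nose 21.4 mm across, straight for 5 mm, then tapering to 12 mm across at 88 mm above the table
- spacer: loose wooden collar 44 x 44 mm, 40 mm tall, 24.4 mm square through hole, sides parallel to the outside; 50 to 100 g. Origin centre of underside, x, y square to its sides. Turned to the post's angle within 0.1 rad (any quarter turn) it slides down; else it stops on the post's shoulder, underside 75 mm above the table. Home: underside on the caddy's floor
- tier: loose round wooden dish 132 mm across, 8 mm floor, rim 18 mm high, 6 mm thick; central square hub 44 x 44 mm, top 38 mm above the underside, 24.4 mm square through hole parallel to the hub; 110 to 225 g. Origin centre of underside, x, y square to the hub. Grip by the hub. Fits the post as the spacer does. Home: underside on the spacer, 52 mm above the table
- lid (a joint): angle of the clear acrylic lid: 0 = shut (level, underside 98 mm above the table, 8 mm above a seated tier's hub), grows as it opens; starts open at 1.9 to 2.05 rad, leaning away from the post. Stiff hinge: it stays where it is left; 1 to 3 N at its free edge moves it
- lid_hinge (a point): middle of the lid's hinge line, 100 mm from the post's axis along the caddy's +x, 98 mm above the table; the hinge line runs along the caddy's y; axes as the caddy's
- lid_edge (a point): middle of the lid's free edge, 186 mm from the hinge line. The lid is 5 mm thick, 164 mm wide; a wooden grip bar, 60 mm wide, 10 x 10 mm, stands on its outer (upper when shut) face, 3 to 13 mm in from the free edge. Site x: from free edge to hinge; z: out of the outer face
- coaster1: round ceramic coaster, 92 mm across, 8 mm thick, far right, the tea glass stands on it; origin centre of its underside. Leave alone
- coaster2: the same kind of coaster, bare, to the far right; origin centre of its underside. Leave alone
- tea_glass: empty cut-crystal tea glass, 62 mm across the rim, 85 mm tall, upright on coaster1; origin centre of its underside. Leave alone
- dice_cup: black silicone dice cup, open side up, 78 mm across, 95 mm tall, far left; origin centre of its underside. Leave alone
- sugar_bowl: white bowl, 96 mm across, 45 mm tall; origin centre of its underside. Leave alone
- die1: orange die, 16 mm; origin centre of its underside. Leave alone
- die2: orange die, 16 mm; origin centre of its underside. Leave alone
- die3: orange die, 16 mm; origin centre of its underside. Leave alone

How it is judged:
On the way, in this order (a step that is already met when the one before it is completed fails the run):
1. the spacer collar is fully down the post, on the caddy's floor (z of spacer in the frame of caddy between 0.009 and 0.0155 m and horizontal distance between spacer and post_foot below 0.006 m and angle between spacer's own z axis and vertical below 0.06 rad), for 0.2 s.
2. the top tier is fully down the post, on the spacer (all of step 1 and z of tier in the frame of caddy between 0.049 and 0.0555 m and horizontal distance between tier and post_foot below 0.006 m and angle between tier's own z axis and vertical below 0.06 rad), for 0.2 s.
At the end, for the whole second after the job is handed in: the spacer rests on the caddy's floor (underside within 3 mm of it), the tier rests on the spacer (within 3 mm), both level within 0.06 rad, within 6 mm of the post's axis and at rest, and the lid is shut (under 0.05 rad) (all of step 2 and linear speed of each of spacer, tier below 0.02 m/s and value of joint lid below 0.05 rad); the robot touches nothing.
It fails at once if the caddy, its post or its lid takes more than 60 N (forced, slammed or dropped onto) (contact force between caddy and anything else above 60 N).
It fails at once if the tea glass is tipped (angle between tea_glass's own z axis and vertical above 0.3 rad).
It fails at once if a bystander (glass, cup, bowl, coaster, die) is moved more than 25 mm (distance of any of coaster1, coaster2, tea_glass, dice_cup, sugar_bowl, die1, die2, die3 from where it was at the start of the episode above 0.025 m).
It also fails if it takes over 72 s, if anything falls off the work surface, if the arm or the gripper's body presses on something with over 40 N, if the wrist force passes 120 N, or if a joint passes its speed limit or range.

## Working session

There is one attempt and no reset: what is moved stays moved. The work goes in short steps, Python scripts to look and compute and a tool call to move; the robot and the scene stay as the last step left them, time stands still between calls to the robot, and variables do not carry over. Pictures are saved under pics/ and viewed, about 8 in all and at most 12, crops included, and the job is handed in when it is done.

Besides the shell and the picture viewer there is one more tool, called after ">>>" as a command line: name --argument value ..., lists and objects as JSON in quotes. drive_tool: Moves the arm, as the interface text tells. Its arguments: {"type":"object","properties":{"deltas":{"type":"array","items":{"type":"array"}},"force":{"type":"number"}},"required":["deltas"]}

```bash
ls; mkdir -p pics; python3 - <<'E'
from plant import r
import cv2,numpy as np
s=r.get_state();print(s)
for n in("scene","side"):
    d=r.snapshot(n);cv2.imwrite(f"pics/{n}0.png",d["color"][:,:,::-1]);print(n,d["fov_y"],d["cx"],d["cy"],np.round(d["extrinsics"],4).tolist(),[k for k in d])
E
```

```text
pics
{'clock': 0.0, 'q': array([-1.18523403,  0.68997507, -0.19448293,  1.56632177,  0.1572854 ,
        0.90252133, -0.2151012 ]), 'qd': array([ 0.00188652,  0.00039202, -0.00124408,  0.00058211, -0.00127741,
       -0.00090408,  0.00059755]), 'joint_torque': array([-4.43881186e-05, -5.27575636e+01, -1.26675915e+00, -1.53437912e+01,
       -5.25832549e-02,  6.35696109e-03,  1.62667884e-04]), 'tool_pos': array([0.21519454, 0.58613584, 0.24892073]), 'eef_rot': array([ 0.12306336,  0.69626353, -0.1243566 ,  0.69613787]), 'contact_force': array([-0.00473717, -0.07080783,  0.274301  ]), 'moment': array([-0.06106404, -0.01575726, -0.01791361]), 'opening': 0.9995496712208313}
scene 44.8880487724363 324.7871024050745 195.14539652563835 [[-0.1832, 0.9829, 0.0167, 0.0815], [-0.6823, -0.1394, 0.7177, 0.3142], [0.7078, 0.1201, 0.6962, -1.5241], [0.0, 0.0, 0.0, 1.0]] ['color', 'fov_y', 'cx', 'cy', 'extrinsics']
side 57.79857070946564 317.7836385635761 194.058126463449 [[0.9766, -0.214, 0.0231, -0.4961], [0.0915, 0.5098, 0.8554, -0.117], [-0.1948, -0.8333, 0.5174, -0.7291], [0.0, 0.0, 0.0, 1.0]] ['color', 'fov_y', 'cx', 'cy', 'extrinsics']
```

View pics/scene0.png

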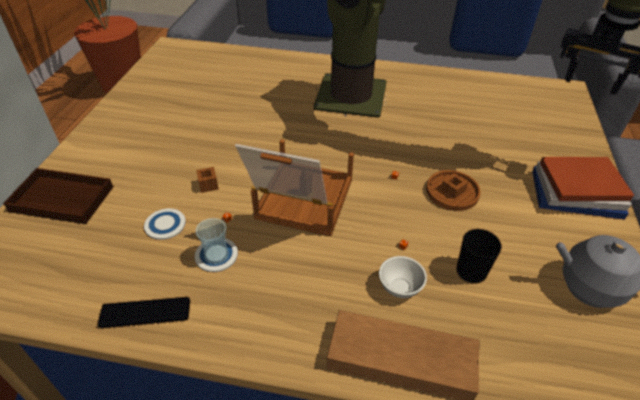

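View pics/side0.png

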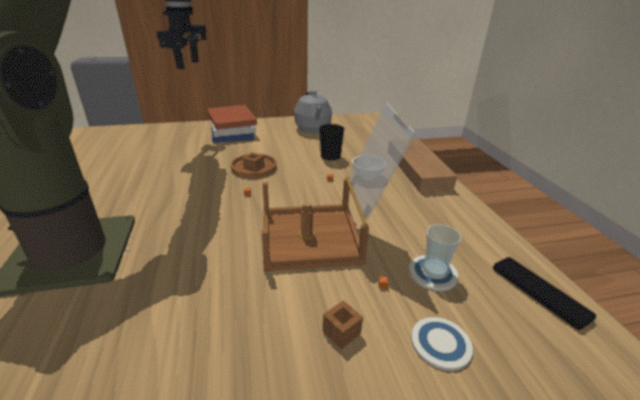

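The scene view shows the spacer at about (206,172), the tier hub at about (455,181) and the caddy at about (305,195). The side view shows the spacer at (343,315), the hub at (253,158) and the post top at (307,207).

```bash
cat > h.py <<'E'
from plant import r
import cv2,numpy as np
from scipy.spatial.transform import Rotation as R
from scipy.optimize import least_squares
def snap(n,tag):
    s=r.get_state();d=r.snapshot(n);cv2.imwrite(f"pics/{tag}.png",d["color"][:,:,::-1])
    if n=="wrist":
        T=np.eye(4);T[:3,:3]=R.from_quat(s["eef_rot"]).as_matrix();T[:3,3]=s["tool_pos"]
        W=T@np.array(d["tool_from_camera"]);E=np.linalg.inv(W)
    else:E=np.array(d["extrinsics"])
    c=dict(f=200/np.tan(np.radians(d["fov_y"]/2)),c=np.array([d["cx"],d["cy"]]),E=E)
    np.save(f"pics/{tag}.npy",c,allow_pickle=True);return c
def cam(tag):return np.load(f"pics/{tag}.npy",allow_pickle=True).item()
def proj(c,p):
    q=c["E"]@np.r_[p,1];return c["c"]+c["f"]*np.array([q[0],-q[1]])/-q[2]
def tri(*obs):
    s=least_squares(lambda p:np.concatenate([proj(c,p)-u for c,u in obs]),[.6,0,.05]);return s.x,np.abs(s.fun).max()
def onplane(c,u,z):
    W=np.linalg.inv(c["E"]);d=W[:3,:3]@np.array([(u[0]-c["c"][0])/c["f"],-(u[1]-c["c"][1])/c["f"],-1])
    o=W[:3,3];return o+d*(z-o[2])/d[2]
E
python3 - <<'E'
from h import *
a=snap("scene","s1");b=snap("side","s2")
print(r.snapshot("wrist")["tool_from_camera"])
print("spacer",tri((a,(206,172)),(b,(343,315))))
print("hub",tri((a,(455,181)),(b,(253,158))))
print("post", onplane(b,(307,207),.088))
# corner posts tops: scene / side
print("robot base", proj(a,[0,0,0]),proj(b,[0,0,0]))
for n,t in((a,(352,153)),(a,(282,142))):print(onplane(n,t,.092))
for t in((265,185),(346,184),(363,228),(265,228)):print(onplane(b,t,.092))
im=cv2.imread("pics/s2.png")[150:290,235:465];im2=cv2.imread("pics/s1.png")[120:250,185:365]
o=np.vstack([cv2.resize(im,(600,300),interpolation=2)[:,:],cv2.resize(im2,(600,300),interpolation=2)])
cv2.imwrite("pics/c1.png",o)
E
```

```text
[[ 7.19825209e-04  2.57716835e-01 -9.66220221e-01 -1.35200858e-01]
 [ 9.99999666e-01 -5.60090575e-04  5.95599414e-04  5.47935198e-04]
 [-3.87674843e-04 -9.66220326e-01 -2.57717152e-01 -6.59733223e-02]
 [ 0.00000000e+00  0.00000000e+00  0.00000000e+00  1.00000000e+00]]
spacer (array([ 0.48231951, -0.29186237,  0.04170922]), np.float64(0.5534910717026378))
hub (array([0.38256251, 0.31327022, 0.03313067]), np.float64(0.6338461980318755))
post [ 0.47183587 -0.05407002  0.088     ]
robot base [350.69178886  95.32281256] [ 71.23400909 252.17847175]
[0.39616823 0.05639411 0.092     ]
[ 0.38887535 -0.11985192  0.092     ]
[0.39671746 0.04282941 0.092     ]
[0.57368643 0.01604539 0.092     ]
[ 0.5587269  -0.14778968  0.092     ]
[ 0.38219448 -0.11484605  0.092     ]
```

View pics/c1.png

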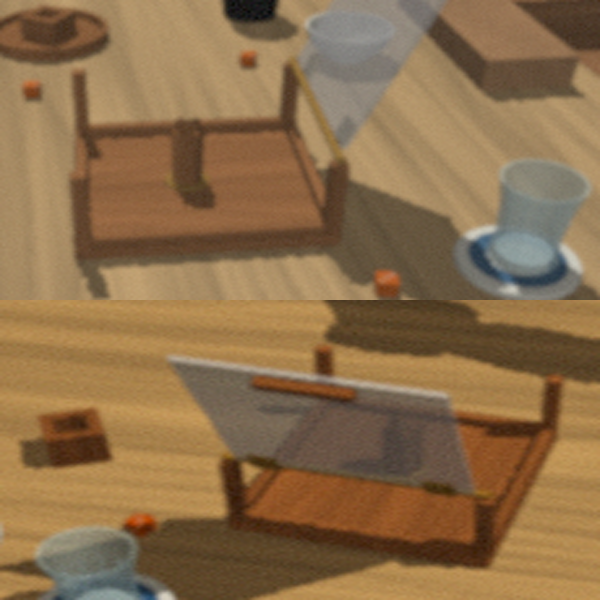

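```bash
python3 - <<'E'
from h import *
s=r.get_state();print(R.from_quat(s["eef_rot"]).as_matrix().round(3),r.snapshot("wrist")["fov_y"])
E
```

```text
[[-0.     0.345  0.939]
 [-0.001  0.939 -0.345]
 [-1.    -0.001  0.   ]] 65.66200079792279
```

The crops show the post in the middle of the floor (side view), the lid leaning open with its grip bar, and the spacer turned a little. I'll move over the post for a wrist view.

>>> drive_tool --deltas '[[[0,0,0],[0,-1.5,2],8.8],[[0,0,0],[0,-2,3.3],8.8],[[0,0,0],[0,-2,3.3],8.8],[[0,0,0],[0,-2,3.3],8.8],[[0,0,0],[0,-2,3.3],8.8],[[0,0,0],[0,-2,3.3],8.8],[[0,0,0],[0,-2,3.3],8.8],[[0,0,0],[0,-2,3.3],8.8],[[0,0,0],[0,-2,3.3],8.8],[[0,0,0],[0,-2,3.3],8.8],[[0,0,0],[0,-3,1.2],8.8],[[0,0,0],[0,-3,1.2],8.8]]'

```text
clock: 1.3
tool_pos: [0.449, 0.228, 0.2496]
eef_rot: [0.125, 0.696, -0.124, 0.696]
contact_force: [0.3, -0.3, 0.4]
opening: 0.997
```

>>> drive_tool --deltas '[[[0,0,0],[0,-3,1.2],8.8],[[0,0,0],[0,-3,1.2],8.8],[[0,0,0],[0,-3,1.2],8.8],[[0,0,0],[0,-3,1.2],8.8],[[0,0,0],[0,-3,1.2],8.8],[[0,0,0],[0,-3,1.2],8.8],[[0,0,0],[0,-3,1.2],8.8],[[0,0,0],[0,-3,1.2],8.8],[[0,0,0],[0,-1.5,1],8.8],[[0,0,0],[0,0,0],8.8],[[0,0,0],[0,0,0],8.8],[[0,0,0],[0,0,0],8.8]]'

```text
clock: 2.3
tool_pos: [0.4593, -0.0448, 0.2498]
eef_rot: [0.124, 0.696, -0.123, 0.696]
contact_force: [0.0, 0.8, -0.1]
opening: 1.002
```

```bash
python3 - <<'E'
from h import *
a=snap("wrist","w1");print(r.get_state()["tool_pos"],proj(a,[.471,-.05,.088]))
im=cv2.imread("pics/w1.png");cv2.imwrite("pics/w1b.png",cv2.resize(im,(800,500),interpolation=2))
E
```

```text
[ 0.45926742 -0.04438714  0.24977101] [321.26248271 198.6647583 ]
```

View pics/w1b.png

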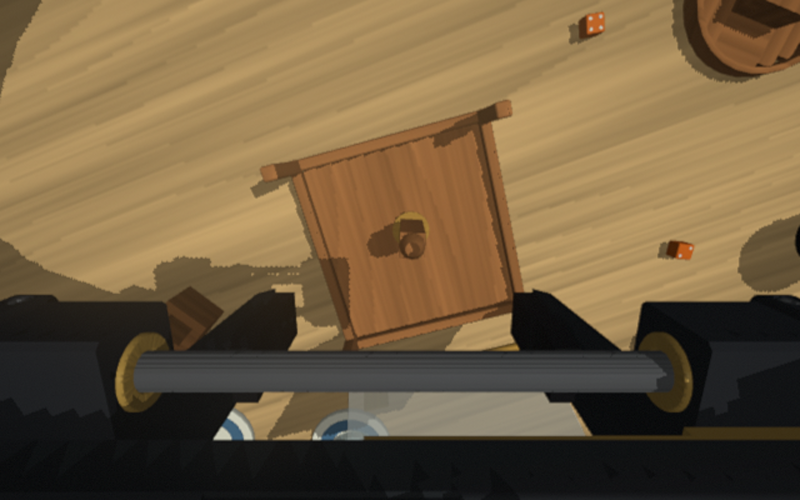

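The wrist view (800 px wide) shows the nose tip at about (412,243), the near corner-post tops at (267,173) and (505,107), the spacer partly hidden at (195,315) and the tier at top right. I'll get a zoom on the post, and a view nearer the spacer from a second place. Spacer is at tool y≈-0.23.

>>> drive_tool --deltas '[[[0,0,0],[0,-2,0.5],8.8],[[0,0,0],[0,-3.5,0.9],8.8],[[0,0,0],[0,-3.5,0.9],8.8],[[0,0,0],[0,-3.5,0.9],8.8],[[0,0,0],[0,-3.5,0.9],8.8],[[0,0,0],[0,-3.5,0.9],8.8],[[0,0,0],[0,-2,0.5],8.8],[[0,0,0],[0,0,0],8.8],[[0,0,0],[0,0,0],8.8],[[0,0,0],[0,0,0],8.8]]'

```text
clock: 3.18
tool_pos: [0.4375, -0.2645, 0.2497]
eef_rot: [0.123, 0.696, -0.122, 0.696]
contact_force: [0.3, 1.1, -0.1]
opening: 0.998
```

```bash
python3 - <<'E'
from h import *
a=snap("wrist","w2");print(r.get_state()["tool_pos"],proj(a,[.471,-.05,.088]))
u=proj(a,[.4823,-.2919,.04]);print(u)
p=cv2.imread("pics/w1.png")[160:220,300:360]
im=cv2.imread("pics/w2.png");x,y=int(u[0])-40,int(u[1])-40;print(x,y)
cv2.imwrite("pics/c2.png",np.vstack([np.hstack([cv2.resize(p,(400,400),interpolation=2),cv2.resize(im[y:y+80,x:x+80],(400,400),interpolation=2)]),]))
E
```

```text
[ 0.43758561 -0.26425945  0.24972843] [547.25891706 143.00211263]
[313.22689133 220.08302776]
273 180
```

View pics/c2.png

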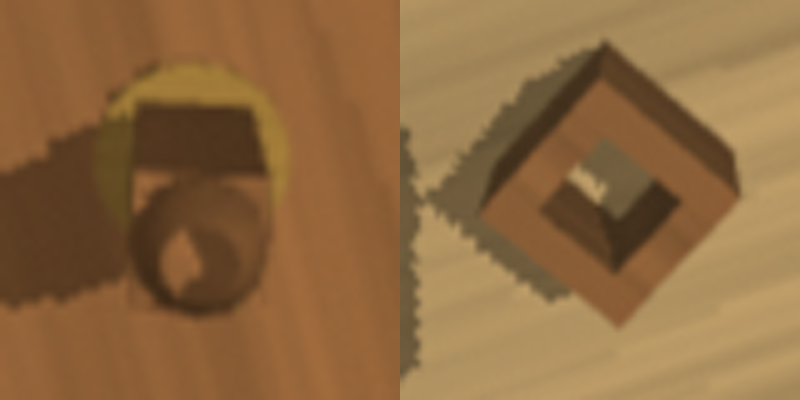

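```bash
cat > m.py <<'E'
from h import *
w1,w2,s1,s2=[cam(k) for k in("w1","w2","s1","s2")]
ang=lambda a,b:np.degrees(np.arctan2(b[1]-a[1],b[0]-a[0]))
P=[onplane(w1,u,.075) for u in((319.95,185.2),(340.2,186.4),(319.2,205.9))]
B=[onplane(w1,u,.012) for u in((320.25,175.45),(337.8,176.05))]
print("shoulder",np.round(P,4)[:,:2].tolist(),np.linalg.norm(P[1]-P[0]),np.linalg.norm(P[2]-P[0]),ang(P[0],P[1]),ang(P[0],P[2]));print("ctr",(P[1]+P[2])/2)
print("base",np.round(B,4).tolist(),ang(*B),np.linalg.norm(B[1]-B[0]))
S=[onplane(w2,u,.04) for u in((289,222.6),(313.6,196),(340.6,219),(316.6,245.4))]
print("spacer",np.mean(S,0),[ang(S[i],S[(i+1)%4])%90 for i in range(4)],[np.linalg.norm(S[i]-S[(i+1)%4]) for i in range(4)])
C=[onplane(w1,np.array(u)*.8,.092) for u in((267,173),(503,108))];print("corners",C,ang(*C)-90)
print("toolyaw",R.from_quat(r.get_state()["eef_rot"]).as_matrix().round(4).tolist())
E
python3 m.py
python3 - <<'E'
from h import *
b=cam("s2");w=cam("w2");p=cv2.imread("pics/w2.png")[115:175,520:580]
q=cv2.imread("pics/s2.png")[195:250,280:335]
cv2.imwrite("pics/c3.png",np.hstack([cv2.resize(p,(400,400),interpolation=2),cv2.resize(q,(400,400),interpolation=2)]))
print(proj(w,[.471,-.05,.088]))
E
```

```text
shoulder [[0.4604, -0.0476], [0.4687, -0.0286], [0.4808, -0.0559]] 0.020767622648618794 0.022055239308356827 66.47247532864206 -22.215075354008135
ctr [ 0.47473418 -0.04224502  0.075     ]
base [[0.4619, -0.0483, 0.012], [0.4699, -0.0284, 0.012]] 67.95555616769822 0.021442412700569527
spacer [ 0.48407359 -0.29040614  0.04      ] [np.float64(27.95110420174599), np.float64(28.53632336388705), np.float64(29.73183590299712), np.float64(28.235918432545787)] [np.float64(0.043477304114846356), np.float64(0.04196579618390194), np.float64(0.043711692407662414), np.float64(0.04332246698005663)]
corners [array([ 0.38126403, -0.12368877,  0.092     ]), array([0.39757108, 0.05399074, 0.092     ])] -5.243795588495658
toolyaw [[0.0002, 0.3407, 0.9402], [0.0014, 0.9402, -0.3407], [-1.0, 0.0014, -0.0003]]
[547.25891706 143.00211263]
```

View pics/c3.png

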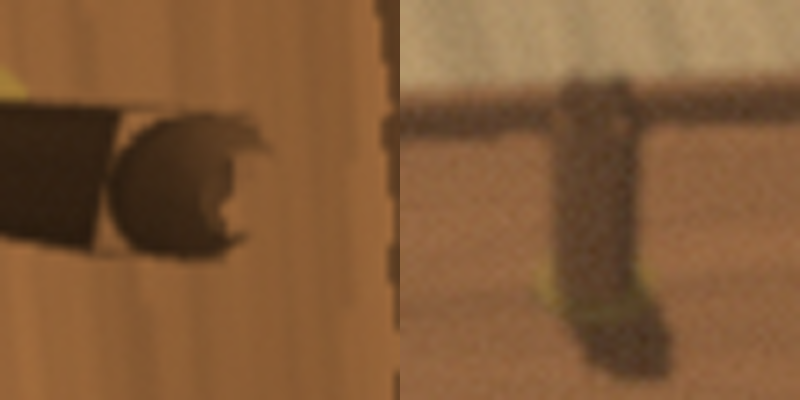

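```bash
python3 - <<'E'
from h import *
w1,w2,s1,s2=[cam(k) for k in("w1","w2","s1","s2")]
a=tri((w1,(319.95,185.2)),(w2,(538.3,131.05)));b=tri((w1,(319.2,205.9)),(w2,(534.55,152.05)));print(a,b)
d=b[0]-a[0];d/=np.linalg.norm(d);n=np.array([-d[1],d[0],0]);print((a[0]+b[0])/2+.0108*n,np.degrees(np.arctan2(d[1],d[0])))
print("die",onplane(s2,(383,283),.008),"coaster2",onplane(s2,(442,343),.008),"die?",onplane(s2,(248,192),.008),"die3",onplane(s2,(330,177),.008))
S=tri((w2,(314.9,220.8)),(s1,(206,172)),(s2,(343,315)));print(S)
print(r.get_state()["q"].round(3))
E
```

```text
(array([ 0.46060663, -0.04765009,  0.07453085]), np.float64(0.12266274747378247)) (array([ 0.47987718, -0.05572326,  0.07629194]), np.float64(0.5215824570985035))
[ 0.47440028 -0.0417607   0.07541139] -22.730672470236062
die [ 0.58457157 -0.20895013  0.008     ] coaster2 [ 0.6278399  -0.34680117  0.008     ] die? [0.3598902  0.16178438 0.008     ] die3 [0.58733433 0.20382126 0.008     ]
(array([ 0.48308575, -0.29067226,  0.04110746]), np.float64(0.8872832347450981))
[ 0.652  0.551 -0.311  1.9    0.242  0.727  1.425]
```

>>> drive_tool --deltas '[[[0,0,0],[0,-0.4,2.6],8.8],[[0,0,0],[0,-0.5,2.6],8.8],[[6.9,0,0],[0,0,0],8.8],[[7,0,0],[0,0,0],8.8],[[7,0,0],[0,0,0],8.8],[[7,0,0],[0,0,0],8.8],[[6.9,0,0],[0,0,0],8.8],[[6.9,0,0],[3,0,0],8.8],[[0,0,0],[4,0,0],8.8],[[0,0,0],[4,0,0],8.8],[[0,0,0],[3,0,0],8.8],[[0,0,0],[0,0,0],8.8]]'

```text
clock: 4.23
tool_pos: [0.48, -0.2886, 0.1046]
eef_rot: [0.362, 0.611, -0.362, 0.603]
contact_force: [-0.3, -0.5, -0.7]
opening: 0.998
```

```bash
python3 - <<'E'
from h import *
s=r.get_state();M=R.from_quat(s["eef_rot"]).as_matrix();print(s["clock"],s["tool_pos"],M.round(4),s["q"])
print("yaw",np.degrees(np.arctan2(M[1,1],M[0,1])))
print("to go cm",M.T@(np.array([.4838,-.2905,.026])-s["tool_pos"])*100)
c=snap("wrist","w3");p=proj(c,[.484,-.2905,.04]);print(p)
cv2.imwrite("pics/w3.png",cv2.imread("pics/w3.png"))
E
```

```text
4.2333 [ 0.48000146 -0.28864431  0.10458543] [[-0.0092  0.8798  0.4753]
 [ 0.0064  0.4754 -0.8797]
 [-0.9999 -0.0051 -0.01  ]] [ 0.49985421  0.82099918 -0.06789466  1.87040946  0.10722797  0.46471093
  0.85248224]
yaw 28.386144954901347
to go cm [7.85337464 0.28582954 0.42216881]
[326.6583749  223.38709931]
```

View pics/w3.png

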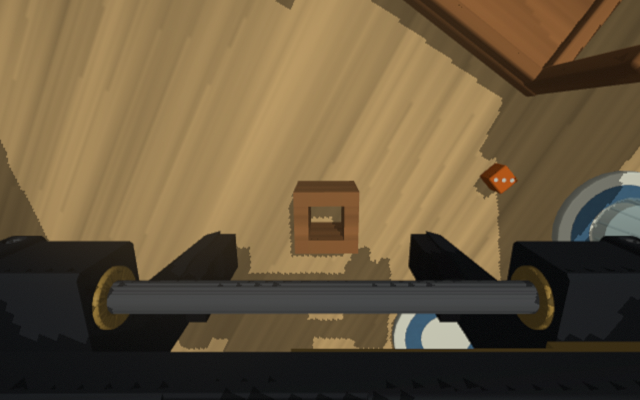

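The view shows the spacer square to the jaws, its top centred at (326,223), within 1 px of prediction. I'll descend and grip.

>>> drive_tool --deltas '[[[0,0,0],[1,0.29,0.42],8.8],[[0,0,0],[2,0,0],8.8],[[0,0,0],[2,0,0],8.8],[[0,0,0],[1.5,0,0],8.8],[[0,0,0],[1,0,0],8.8],[[0,0,0],[0.3,0,0],8.8],[[0,0,0],[0,0,0],6],[[0,0,0],[0,0,0],4],[[0,0,0],[0,0,0],4],[[0,0,0],[0,0,0],4],[[0,0,0],[0,0,0],4],[[0,0,0],[0,0,0],4]]' --force 15

```text
clock: 5.28
tool_pos: [0.4873, -0.2956, 0.0321]
eef_rot: [0.363, 0.606, -0.363, 0.607]
contact_force: [0.3, -0.3, 0.5]
opening: 0.564
```

>>> drive_tool --deltas '[[[0,0,0],[0,0,0],3.8],[[0,0,0],[0,0,0],3.8],[[0,0,0],[0,0,0],3.8]]'

```text
clock: 5.53
tool_pos: [0.4871, -0.2956, 0.0319]
eef_rot: [0.363, 0.606, -0.363, 0.607]
contact_force: [-0.5, 0.5, 3.2]
opening: 0.5
```

```bash
python3 - <<'E'
from h import *
s=r.get_state();M=R.from_quat(s["eef_rot"]).as_matrix();print(s["clock"],s["tool_pos"],M.round(4),s["opening"]*8.81,s["contact_force"],s["q"])
E
```

```text
5.5333 [ 0.48708597 -0.29561015  0.03193125] [[ 2.000e-04  8.818e-01  4.716e-01]
 [-1.000e-04  4.716e-01 -8.818e-01]
 [-1.000e+00  1.000e-04  2.000e-04]] 4.406994650842463 [-0.50575387  0.47307886  3.21135128] [ 0.49213493  0.95021913 -0.04746469  1.86676786  0.12050968  0.32716054
  0.84147466]
```

The grip is 6 mm off along the pad and 6 mm high because the earlier reading lagged the command. Regrip.

>>> drive_tool --deltas '[[[0,0,0],[0,0,0],6],[[0,0,0],[0,0,0],6],[[0,0,0],[0,0,0],6],[[0,0,0],[0.3,0,-0.3],6],[[0,0,0],[0.3,0,-0.3],6],[[0,0,0],[0,0,0],6],[[0,0,0],[0,0,0],4],[[0,0,0],[0,0,0],3.8],[[0,0,0],[0,0,0],3.8],[[0,0,0],[0,0,0],3.8],[[0,0,0],[0,0,0],3.8],[[0,0,0],[0,0,0],3.8]]' --force 15

```text
clock: 6.53
tool_pos: [0.4842, -0.2903, 0.0257]
eef_rot: [0.363, 0.607, -0.363, 0.607]
contact_force: [1.0, -0.7, -1.1]
opening: 0.495
```

>>> drive_tool --deltas '[[[0,0,0],[-1,0,0],3.8],[[0,0,0],[-3,0,0],3.8],[[0,0,0],[-3.5,0,0],3.8],[[0,0,0],[-3.5,0,0],3.8],[[0,0,0],[-2,0,0],3.8],[[0,0,0],[0,0,0],3.8],[[0,0,0],[0,0,0],3.8],[[0,0,0],[0,0,0],3.8],[[0,0,0],[0,0,0],3.8]]'

```text
clock: 7.28
tool_pos: [0.4832, -0.2897, 0.1544]
eef_rot: [0.363, 0.608, -0.363, 0.606]
contact_force: [0.2, 0.2, -0.6]
opening: 0.498
```

```bash
python3 - <<'E'
from h import *
s=r.get_state();M=R.from_quat(s["eef_rot"]).as_matrix();print(s["clock"],s["tool_pos"],s["opening"]*8.81,s["contact_force"])
print("yaw",np.degrees(np.arctan2(M[1,1],M[0,1])))
c=snap("wrist","w4")
for dz in(.012,.014,.016): print(dz,proj(c,s["tool_pos"]+M@[-.014,0,0]),proj(c,s["tool_pos"]+M@[.026,0,0]))
im=cv2.imread("pics/w4.png");cv2.imwrite("pics/w4b.png",cv2.resize(im[200:360,200:440],(780,520),interpolation=2))
E
```

```text
7.2833 [ 0.48318062 -0.2896758   0.15439554] 4.386708455451904 [ 0.20647785  0.22754211 -0.61245732]
yaw 28.152645968412966
0.012 [322.0918823  274.78180358] [322.225754   239.35422469]
0.014 [322.0918823  274.78180358] [322.225754   239.35422469]
0.016 [322.0918823  274.78180358] [322.225754   239.35422469]
```

View pics/w4b.png

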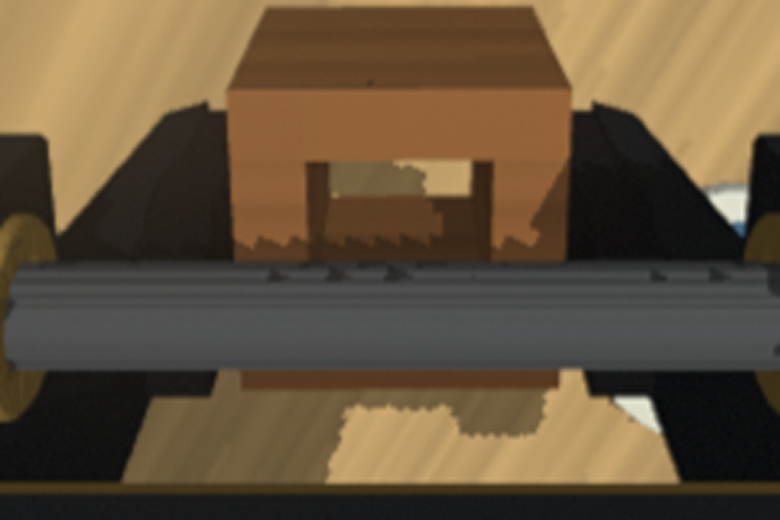

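The spacer is held squarely by both pads; its front top edge is at row 227 and its front bottom edge at row 202.5. I'll turn to the post's angle and carry it over the post.

>>> drive_tool --deltas '[[[-6.5,0,0],[0,0,0],3.8],[[-6.5,0,0],[0,0,0],3.8],[[-6.5,0,0],[0,0,0],3.8],[[-6.5,0,0],[0,0,0],3.8],[[-6.5,0,0],[0,0,0],3.8],[[-6.6,0,0],[0,0,0],3.8],[[0,0,0],[0,2,-1],3.8],[[0,0,0],[0,3.3,-1.5],3.8],[[0,0,0],[0,3.3,-1.5],3.8],[[0,0,0],[0,3.3,-1.5],3.8],[[0,0,0],[0,3.3,-1.5],3.8],[[0,0,0],[0,3.3,-1.5],3.8]]'

```text
clock: 8.33
tool_pos: [0.4765, -0.0851, 0.1547]
eef_rot: [0.14, 0.694, -0.14, 0.692]
contact_force: [1.2, 0.9, -1.0]
opening: 0.5
```

>>> drive_tool --deltas '[[[0,0,0],[0,3,-1.3],3.8],[[0,0,0],[0,1,-0.55],3.8],[[0,0,0],[0,0,0],3.8],[[0,0,0],[0,0,0],3.8],[[0,0,0],[0,0,0],3.8],[[0,0,0],[0,0,0],3.8]]'

```text
clock: 8.83
tool_pos: [0.4756, -0.0447, 0.1553]
eef_rot: [0.14, 0.693, -0.141, 0.693]
contact_force: [-0.3, 0.3, -1.3]
opening: 0.501
```

```bash
cat > go.py <<'E'
from h import *
import sys
t=np.array(eval(sys.argv[1]));y=float(sys.argv[2])
s=r.get_state();M=R.from_quat(s["eef_rot"]).as_matrix()
print(round(s["clock"],2),s["tool_pos"].round(4),"open",round(s["opening"]*8.81,2),"F",s["contact_force"].round(2),"M",s["moment"].round(2),"tilt",np.degrees(np.arccos(-M[2,0])).round(2))
yw=np.degrees(np.arctan2(M[1,1],M[0,1]));print("yaw",yw.round(2),"turn x",(yw-y).round(2),"go cm",(M.T@(t-s["tool_pos"])*100).round(2),"q7",s["q"][6].round(2))
E
python3 - <<'E'
from h import *
c=cam("w4");d=r.snapshot("wrist");T=np.array(d["tool_from_camera"])
for v,x in((227.1,-.0143),(202.5,.0257)):
    k=T[:3,:3]@np.array([0,-(v-c["c"][1])/c["f"],-1]);o=T[:3,3];print("front edge tool z",(o+k*(x-o[0])/k[0])[2])
E
python3 go.py "[.4745,-.0422,.12]" 67.3
```

```text
front edge tool z -0.021759475160618755
front edge tool z -0.021179713589297752
8.88 [ 0.4757 -0.0446  0.1554] open 4.43 F [ 0.1  -0.71  0.12] M [-0.03  0.01 -0.  ] tilt 0.05
yaw 67.06 turn x -0.24 go cm [ 3.54  0.17 -0.2 ] q7 0.89
```

>>> drive_tool --deltas '[[[0,0,0],[1,0.17,-0.25],3.8],[[0,0,0],[2,0,0],3.8],[[0,0,0],[0.8,0,0],3.8],[[0,0,0],[0.3,0,0],3.8],[[0,0,0],[0.3,0,0],3.8],[[0,0,0],[0.3,0,0],3.8],[[0,0,0],[0.3,0,0],3.8],[[0,0,0],[0.2,0,0],3.8],[[0,0,0],[0,0,0],3.8],[[0,0,0],[0,0,0],3.8]]'

```text
clock: 9.72
tool_pos: [0.4739, -0.0406, 0.1038]
eef_rot: [0.139, 0.693, -0.14, 0.693]
contact_force: [0.6, -1.2, -1.5]
opening: 0.498
```

```bash
python3 go.py "[.4743,-.042,.1007]" 67.3
```

```text
9.72 [ 0.4739 -0.0406  0.1038] open 4.39 F [ 0.57 -1.16 -1.53] M [-0.34  0.11  0.01] tilt 0.04
yaw 67.22 turn x -0.08 go cm [ 0.31 -0.12  0.09] q7 0.86
```

>>> drive_tool --deltas '[[[0,0,0],[0,-0.13,0.05],3.8],[[0,0,0],[0,0,0],3.8],[[0,0,0],[0.15,0,0],3.8],[[0,0,0],[0.15,0,0],3.8],[[0,0,0],[0.15,0,0],3.8],[[0,0,0],[0.15,0,0],3.8],[[0,0,0],[0,0,0],3.8],[[0,0,0],[0,0,0],3.8]]'

```text
clock: 10.38
tool_pos: [0.4741, -0.0415, 0.0976]
eef_rot: [0.139, 0.693, -0.139, 0.693]
contact_force: [0.5, 1.3, -0.7]
opening: 0.499
```

```bash
python3 go.py "[.4740,-.042,.1007]" 67.3
```

```text
10.38 [ 0.4741 -0.0415  0.0976] open 4.39 F [ 0.49  1.34 -0.66] M [ 0.02  0.01 -0.03] tilt 0.01
yaw 67.25 turn x -0.05 go cm [-0.31 -0.05  0.01] q7 0.86
```

It is past the shoulder without force. I'll lower on.

>>> drive_tool --deltas '[[[0,0,0],[0.5,0,0],3.8],[[0,0,0],[0.6,0,0],3.8],[[0,0,0],[0.6,0,0],3.8],[[0,0,0],[0.6,0,0],3.8],[[0,0,0],[0.6,0,0],3.8],[[0,0,0],[0.6,0,0],3.8],[[0,0,0],[0.6,0,0],3.8],[[0,0,0],[0.6,0,0],3.8],[[0,0,0],[0.6,0,0],3.8],[[0,0,0],[0.3,0,0],3.8],[[0,0,0],[0,0,0],3.8],[[0,0,0],[0,0,0],3.8]]'

```text
clock: 11.38
tool_pos: [0.474, -0.0416, 0.0416]
eef_rot: [0.139, 0.693, -0.139, 0.693]
contact_force: [-0.3, -0.2, -1.3]
opening: 0.498
```

```bash
python3 go.py "[.4740,-.042,.0377]" 67.3
```

```text
11.38 [ 0.474  -0.0416  0.0416] open 4.39 F [-0.34 -0.22 -1.29] M [-0.01  0.01  0.02] tilt 0.02
yaw 67.25 turn x -0.05 go cm [ 0.39 -0.04  0.02] q7 0.84
```

>>> drive_tool --deltas '[[[0,0,0],[0.15,0,0],3.8],[[0,0,0],[0.12,0,0],3.8],[[0,0,0],[0.08,0,0],3.8],[[0,0,0],[0.04,0,0],3.8],[[0,0,0],[0,0,0],3.8],[[0,0,0],[0,0,0],3.8]]'

```text
clock: 11.88
tool_pos: [0.4741, -0.0416, 0.0378]
eef_rot: [0.14, 0.693, -0.139, 0.693]
contact_force: [-0.1, 0.6, -0.9]
opening: 0.499
```

```bash
python3 go.py "[.4740,-.042,.0377]" 67.3
```

```text
11.88 [ 0.4741 -0.0416  0.0378] open 4.4 F [-0.1   0.59 -0.92] M [ 0.03 -0.   -0.01] tilt 0.01
yaw 67.24 turn x -0.06 go cm [ 0.01 -0.04  0.  ] q7 0.84
```

>>> drive_tool --deltas '[[[0,0,0],[0.05,0,0],3.8],[[0,0,0],[0,0,0],3.8],[[0,0,0],[0,0,0],4.8],[[0,0,0],[0,0,0],6],[[0,0,0],[0,0,0],6],[[0,0,0],[0,0,0],6],[[0,0,0],[0,0,0],6]]'

```text
clock: 12.47
tool_pos: [0.4741, -0.0415, 0.0372]
eef_rot: [0.14, 0.693, -0.139, 0.693]
contact_force: [0.5, -0.2, 0.7]
opening: 0.684
```

>>> drive_tool --deltas '[[[0,0,0],[-1,0,0],6],[[0,0,0],[-2,0,0],6],[[0,0,0],[-3,0,0],6],[[0,0,0],[-4,0,0],6],[[0,0,0],[-4,0,0],6],[[0,0,0],[-3,0,0],6],[[0,0,0],[-2,0,0],6],[[0,0,0],[0,0,0],6],[[0,0,0],[0,0,0],6],[[0,0,0],[0,0,0],6]]'

```text
clock: 13.3
tool_pos: [0.4734, -0.0418, 0.227]
eef_rot: [0.139, 0.694, -0.14, 0.693]
contact_force: [0.2, -0.7, -0.3]
opening: 0.682
```

```bash
python3 go.py "[.38,.31,.22]" 67.3; python3 - <<'E'
from h import *
a=snap("wrist","w5");
u=proj(a,[.4745,-.0422,.052]);print(u)
# expected corners of spacer top at home
for k in range(4):
    t=np.radians(67.3+45+90*k);print(proj(a,[.4745+.0311*np.cos(t),-.0422+.0311*np.sin(t),.052]).round(1))
x,y=int(u[0])-60,int(u[1])-60
cv2.imwrite("pics/c5.png",cv2.resize(cv2.imread("pics/w5.png")[y:y+120,x:x+120],(480,480),interpolation=2));print(x,y)
E
```

```text
13.3 [ 0.4734 -0.0418  0.227 ] open 6.01 F [ 0.22 -0.71 -0.33] M [-0.02  0.02  0.01] tilt 0.06
yaw 67.24 turn x -0.06 go cm [  0.7   28.82 -22.22] q7 0.93
[322.50207423 184.57039682]
[344.4 163.1]
[300.6 163.2]
[301.4 205.2]
[343.6 205.2]
262 124
```

View pics/c5.png

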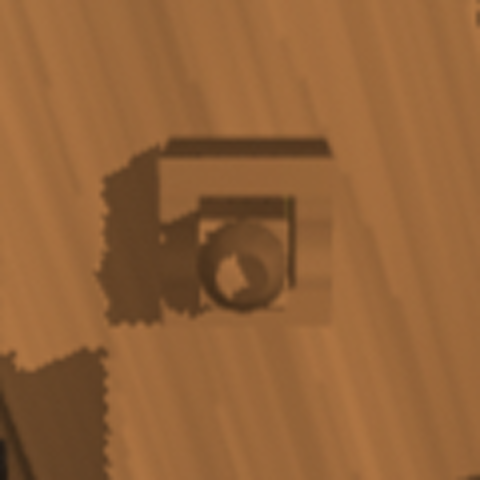

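The spacer's top corners at px (302,163), (345,163) and (345,205) match the predicted home position within 1.5 px. Now to the tier.

>>> drive_tool --deltas '[[[0,0,0],[0,1.5,-1.2],6],[[0,0,0],[0,2.8,-2],6],[[0,0,0],[0,2.8,-2],6],[[0,0,0],[0,2.8,-2.2],6],[[0,0,0],[0,2.8,-2.2],6],[[0,0,0],[0,2.8,-2.2],6],[[0,0,0],[0,2.8,-2.2],6],[[0,0,0],[0,2.8,-2.2],6],[[0,0,0],[0,2.8,-2.2],6],[[0,0,0],[0,2.8,-2.2],6],[[0,0,0],[0,1.3,-1.2],6],[[0,0,0],[0,0.8,-0.6],6]]'

```text
clock: 14.35
tool_pos: [0.3766, 0.3135, 0.226]
eef_rot: [0.137, 0.694, -0.138, 0.693]
contact_force: [-0.1, -0.4, -0.7]
opening: 0.68
```

>>> drive_tool --deltas '[[[0,0,0],[0,0,0],6],[[0,0,0],[0,0,0],6],[[0,0,0],[0,0,0],6],[[0,0,0],[0,0,0],6]]'

```text
clock: 14.68
tool_pos: [0.3797, 0.3085, 0.2271]
eef_rot: [0.14, 0.693, -0.141, 0.693]
contact_force: [0.1, 0.2, -0.0]
opening: 0.682
```

```bash
python3 go.py "[.3826,.3133,.04]" 67.3; python3 - <<'E'
from h import *
a=snap("wrist","w6");u=proj(a,[.3826,.3133,.036]);print(u)
x,y=int(u[0])-50,int(u[1])-50
cv2.imwrite("pics/c6.png",cv2.resize(cv2.imread("pics/w6.png")[y:y+100,x:x+100],(500,500),interpolation=2));print(x,y)
E
```

```text
14.68 [0.3797 0.3085 0.2271] open 6.01 F [ 0.12  0.21 -0.04] M [-0.01  0.02  0.08] tilt 0.1
yaw 67.07 turn x -0.23 go cm [18.71  0.59  0.08] q7 0.23
[327.90783175 180.82692869]
277 130
```

View pics/c6.png

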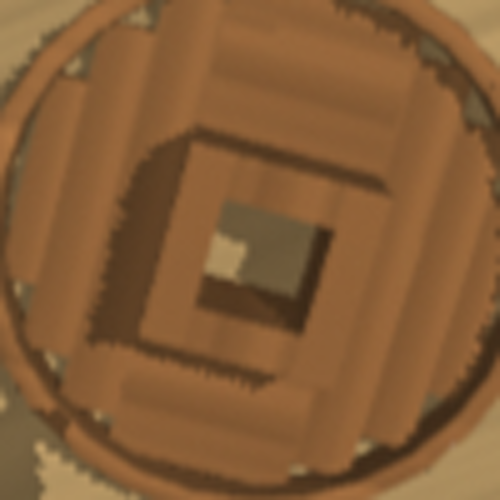

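```bash
python3 - <<'E'
from h import *
w,a,b=cam("w6"),cam("s1"),cam("s2")
f=lambda u:onplane(w,np.array(u)/5+[277,130],.038)
S=[f(u) for u in((193,138),(390,190),(338,392),(140,342))]
ang=lambda a,b:np.degrees(np.arctan2(b[1]-a[1],b[0]-a[0]))%90
print(np.mean(S,0),[ang(S[i],S[(i+1)%4]) for i in range(4)],[np.linalg.norm(S[i]-S[(i+1)%4]) for i in range(4)])
H=[f(u) for u in((220,202),(333,230),(303,333),(197,305))]
print(np.mean(H,0),[ang(H[i],H[(i+1)%4]) for i in range(4)],[np.linalg.norm(H[i]-H[(i+1)%4]) for i in range(4)])
print(tri((w,np.array((264.5,266))/5+[277,130]),(a,(455,181)),(b,(253,158))))
c=np.mean(S,0)
s=r.get_state();t=np.radians(52.6);y=np.array([np.cos(t),np.sin(t)]);z=np.array([y[1],-y[0]])
d=(c-s["tool_pos"])[:2];print("after turn: y,z cm",d@y*100,d@z*100)
E
python3 go.py "[.3826,.3133,.04]" 52.6
```

```text
[0.38575497 0.31442291 0.038     ] [np.float64(52.30575419094452), np.float64(54.222108732298715), np.float64(52.42928178959538), np.float64(52.19765627630093)] [np.float64(0.04289261144343824), np.float64(0.045592415005382636), np.float64(0.044503496842508816), np.float64(0.04566294478792959)]
[0.38571828 0.3139871  0.038     ] [np.float64(53.05317798500893), np.float64(52.00380518569409), np.float64(51.90732340308503), np.float64(54.54492133924154)] [np.float64(0.02471781459635411), np.float64(0.02339368051731387), np.float64(0.023697353322059515), np.float64(0.02292363592253793)]
(array([0.38555009, 0.31389524, 0.03457468]), np.float64(1.2531507716307146))
after turn: y,z cm 0.8156655540513585 0.14107350244326639
14.73 [0.3797 0.3088 0.2272] open 5.99 F [-0.53 -0.55  0.52] M [-0.05  0.04  0.01] tilt 0.07
yaw 67.07 turn x 14.47 go cm [18.72  0.55  0.09] q7 0.23
```

>>> drive_tool --deltas '[[[4.8,0,0],[0,0,0],6],[[4.8,0,0],[0,0,0],6],[[4.8,0,0],[0,0,0],6],[[0,0,0],[2,0.8,0.15],6],[[0,0,0],[3.5,0,0],6],[[0,0,0],[3.5,0,0],6],[[0,0,0],[3,0,0],6],[[0,0,0],[2,0,0],6],[[0,0,0],[0,0,0],6],[[0,0,0],[0,0,0],6],[[0,0,0],[0,0,0],6],[[0,0,0],[0,0,0],6]]'

```text
clock: 15.73
tool_pos: [0.3859, 0.3165, 0.0888]
eef_rot: [0.226, 0.67, -0.225, 0.671]
contact_force: [-0.3, 0.6, 1.0]
opening: 0.683
```

```bash
python3 go.py "[.3857,.3141,.024]" 52.7
```

```text
15.73 [0.3859 0.3165 0.0888] open 6.02 F [-0.28  0.64  1.01] M [-0.03 -0.03 -0.01] tilt 0.16
yaw 52.8 turn x 0.1 go cm [ 6.48 -0.23  0.12] q7 0.01
```

>>> drive_tool --deltas '[[[0,0,0],[1.5,-0.2,0.1],6],[[0,0,0],[2,0,0],6],[[0,0,0],[1.5,0,0],6],[[0,0,0],[1,0,0],6],[[0,0,0],[0.45,0,0],6],[[0,0,0],[0,0,0],6],[[0,0,0],[0,0,0],5],[[0,0,0],[0,0,0],3.8],[[0,0,0],[0,0,0],3.8],[[0,0,0],[0,0,0],3.8],[[0,0,0],[0,0,0],3.8],[[0,0,0],[0,0,0],3.8]]' --force 25

```text
clock: 16.73
tool_pos: [0.3849, 0.3143, 0.0236]
eef_rot: [0.226, 0.67, -0.225, 0.671]
contact_force: [0.5, -0.4, 6.2]
opening: 0.497
```

```bash
python3 go.py "[.3857,.3141,.024]" 52.7
```

```text
16.73 [0.3849 0.3143 0.0236] open 4.38 F [ 0.49 -0.41  6.21] M [-0.05  0.11 -0.04] tilt 0.08
yaw 52.84 turn x 0.14 go cm [-0.04  0.03  0.07] q7 0.0
```

>>> drive_tool --deltas '[[[0,0,0],[-0.5,0,0],3.8],[[0,0,0],[-1.5,0,0],3.8],[[0,0,0],[-2.5,0,0],3.8],[[0,0,0],[-3,0,0],3.8],[[-4.8,0,0],[-2.5,0,0],3.8],[[-4.8,0,0],[-1.5,0,0],3.8],[[-4.9,0,0],[-0.5,0,0],3.8],[[0,0,0],[0,0,0],3.8],[[0,0,0],[0,0,0],3.8],[[0,0,0],[0,0,0],3.8],[[0,0,0],[0,0,0],3.8],[[0,0,0],[0,0,0],3.8]]'

```text
clock: 17.73
tool_pos: [0.3842, 0.3136, 0.1421]
eef_rot: [0.139, 0.694, -0.14, 0.693]
contact_force: [0.6, -0.4, -1.6]
opening: 0.498
```

```bash
python3 go.py "[.4739,-.0419,.145]" 67.3; python3 - <<'E'
from h import *
s=r.get_state();c=snap("wrist","w7");M=R.from_quat(s["eef_rot"]).as_matrix()
f=lambda v:proj(c,s["tool_pos"]+M@np.array(v)).round(1)
print("hub top front edge",f([-.0144,-.022,-.022]),f([-.0144,.022,-.022]),"rim far",f([.0056,0,-.066]))
cv2.imwrite("pics/c7.png",cv2.imread("pics/w7.png")[130:330,180:460].repeat(2,0).repeat(2,1))
E
```

```text
17.73 [0.3842 0.3136 0.1421] open 4.38 F [ 0.65 -0.43 -1.59] M [0.04 0.   0.  ] tilt 0.09
yaw 67.3 turn x 0.0 go cm [ -0.26 -29.34  22.  ] q7 0.17
hub top front edge [268.3 226.6] [374.8 226.7] rim far [321.7 116.4]
```

View pics/c7.png

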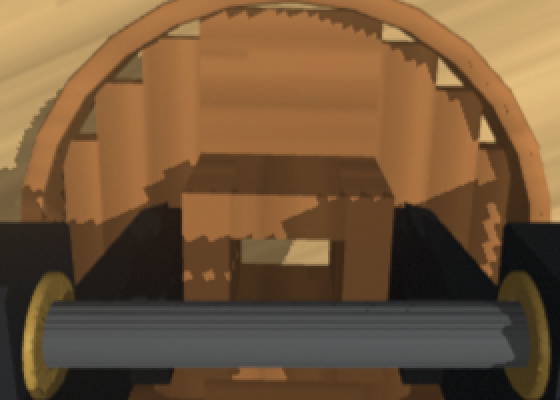

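The tier is held level; the hub's front edge is at row 227, so it is centred within 0.3 mm. Carry it over the post.

>>> drive_tool --deltas '[[[0,0,0],[0,-0.8,0.6],3.8],[[0,0,0],[0,-1.8,1.4],3.8],[[0,0,0],[0,-2.8,2.1],3.8],[[0,0,0],[0,-2.8,2.1],3.8],[[0,0,0],[0,-2.8,2.1],3.8],[[0,0,0],[0,-2.8,2.1],3.8],[[0,0,0],[0,-2.8,2.1],3.8],[[0,0,0],[0,-2.8,2.1],3.8],[[0,0,0],[0,-2.8,2.1],3.8],[[0,0,0],[0,-2.8,2.1],3.8],[[0,0,0],[0,-2.3,1.7],3.8],[[0,0,0],[0,-1.4,1.1],3.8]]'

```text
clock: 18.78
tool_pos: [0.473, -0.0392, 0.1425]
eef_rot: [0.14, 0.693, -0.142, 0.693]
contact_force: [0.8, 0.5, -1.1]
opening: 0.498
```

>>> drive_tool --deltas '[[[0,0,0],[0,-0.6,0.5],3.8],[[0,0,0],[0,0,0],3.8],[[0,0,0],[0,0,0],3.8],[[0,0,0],[0,0,0],3.8],[[0,0,0],[0,0,0],3.8],[[0,0,0],[0,0,0],3.8]]'

```text
clock: 19.28
tool_pos: [0.4754, -0.0401, 0.1428]
eef_rot: [0.138, 0.694, -0.138, 0.693]
contact_force: [1.2, 0.4, -1.2]
opening: 0.499
```

```bash
python3 go.py "[.4742,-.042,.1036]" 67.3
```

```text
19.28 [ 0.4754 -0.0401  0.1428] open 4.4 F [ 1.15  0.43 -1.2 ] M [-0.03  0.02 -0.  ] tilt 0.04
yaw 67.5 turn x 0.2 go cm [ 3.92 -0.23 -0.04] q7 0.73
```

>>> drive_tool --deltas '[[[0,0,0],[0,-0.2,-0.04],3.8],[[0,0,0],[0.8,0,0],3.8],[[0,0,0],[1,0,0],3.8],[[0,0,0],[0.6,0,0],3.8],[[0,0,0],[0.4,0,0],3.8],[[0,0,0],[0.3,0,0],3.8],[[0,0,0],[0.3,0,0],3.8],[[0,0,0],[0.1,0,0],3.8],[[0,0,0],[0,0,0],3.8],[[0,0,0],[0,0,0],3.8]]'

```text
clock: 20.12
tool_pos: [0.4746, -0.0433, 0.1079]
eef_rot: [0.139, 0.693, -0.139, 0.693]
contact_force: [0.4, 0.0, -1.0]
opening: 0.5
```

```bash
python3 go.py "[.4742,-.042,.0986]" 67.3
```

```text
20.12 [ 0.4746 -0.0433  0.1079] open 4.4 F [ 0.43  0.04 -1.01] M [-0.05  0.03 -0.02] tilt 0.01
yaw 67.34 turn x 0.04 go cm [ 0.93  0.1  -0.09] q7 0.71
```

>>> drive_tool --deltas '[[[0,0,0],[0,0.1,-0.07],3.8],[[0,0,0],[0.2,0,0],3.8],[[0,0,0],[0.2,0,0],3.8],[[0,0,0],[0.2,0,0],3.8],[[0,0,0],[0.2,0,0],3.8],[[0,0,0],[0.2,0,0],3.8],[[0,0,0],[0.2,0,0],3.8],[[0,0,0],[0.15,0,0],3.8],[[0,0,0],[0,0,0],3.8],[[0,0,0],[0,0,0],3.8]]'

```text
clock: 20.95
tool_pos: [0.4742, -0.0421, 0.0942]
eef_rot: [0.139, 0.693, -0.139, 0.693]
contact_force: [-0.4, -1.2, -1.5]
opening: 0.497
```

```bash
python3 go.py "[.4742,-.042,.0756]" 67.3
```

```text
20.95 [ 0.4742 -0.0421  0.0942] open 4.38 F [-0.4  -1.19 -1.46] M [-0.01 -0.01  0.04] tilt 0.01
yaw 67.34 turn x 0.04 go cm [ 1.86  0.01 -0.  ] q7 0.69
```

Past the shoulder (underside 70.6 mm). Lower to home, then release.

>>> drive_tool --deltas '[[[0,0,0],[0.3,0,0],3.8],[[0,0,0],[0.4,0,0],3.8],[[0,0,0],[0.4,0,0],3.8],[[0,0,0],[0.3,0,0],3.8],[[0,0,0],[0.2,0,0],3.8],[[0,0,0],[0.1,0,0],3.8],[[0,0,0],[0.1,0,0],3.8],[[0,0,0],[0.05,0,0],3.8],[[0,0,0],[0,0,0],3.8],[[0,0,0],[0,0,0],3.8],[[0,0,0],[0,0,0],3.8]]'

```text
clock: 21.87
tool_pos: [0.4743, -0.0421, 0.0759]
eef_rot: [0.139, 0.693, -0.139, 0.693]
contact_force: [0.2, -0.4, -0.6]
opening: 0.501
```

```bash
python3 go.py "[.4742,-.042,.0756]" 67.3
```

```text
21.87 [ 0.4743 -0.0421  0.0759] open 4.41 F [ 0.18 -0.39 -0.58] M [ 0.03  0.05 -0.  ] tilt 0.01
yaw 67.34 turn x 0.04 go cm [ 0.03  0.   -0.01] q7 0.68
```

>>> drive_tool --deltas '[[[0,0,0],[0.05,0,0],3.8],[[0,0,0],[0,0,0],3.8],[[0,0,0],[0,0,0],4.8],[[0,0,0],[0,0,0],5.8],[[0,0,0],[0,0,0],5.8],[[0,0,0],[0,0,0],5.8],[[0,0,0],[0,0,0],5.8],[[0,0,0],[-0.5,0,0],5.8],[[0,0,0],[-1,0,0],5.8],[[0,0,0],[-2,0,0],5.8],[[0,0,0],[-3,0,0],5.8],[[0,0,0],[-3.5,0,0],5.8]]'

```text
clock: 22.87
tool_pos: [0.473, -0.042, 0.1757]
eef_rot: [0.138, 0.695, -0.139, 0.692]
contact_force: [0.5, 0.2, -0.4]
opening: 0.66
```

>>> drive_tool --deltas '[[[0,0,0],[-3.5,0,0],5],[[0,0,0],[-3.5,0,0],3],[[0,0,0],[-3.5,0,0],0],[[-5.8,0,0],[-3,0,0],0],[[-5.8,0,0],[-1.5,0,0],0],[[-5.8,0,0],[-0.5,0,0],0],[[0,0,0],[0,0,0],0],[[0,0,0],[0,0,0],0],[[0,0,0],[0,0,0],0],[[0,0,0],[0,0,0],0],[[0,0,0],[0,0,0],0]]'

```text
clock: 23.78
tool_pos: [0.4738, -0.0421, 0.3296]
eef_rot: [0.033, 0.707, -0.033, 0.706]
contact_force: [-0.7, -0.1, -0.6]
opening: 0.005
```

```bash
python3 go.py "[.72,-.064,.33]" 84.8; python3 - <<'E'
from h import *
a=snap("wrist","w8");b=snap("side","s8");c=snap("scene","s9")
print(proj(a,[.4745,-.0422,.09]))
for k in range(4):
    t=np.radians(67.3+45+90*k);print(proj(a,[.4745+.0311*np.cos(t),-.0422+.0311*np.sin(t),.09]).round(1))
u=proj(a,[.4745,-.0422,.09]).astype(int);x,y=u-50;print(x,y)
o=np.hstack([cv2.resize(cv2.imread("pics/w8.png")[y:y+100,x:x+100],(400,400),interpolation=2),cv2.resize(cv2.imread("pics/s8.png")[80:280,230:430],(400,400),interpolation=2)])
cv2.imwrite("pics/c8.png",o)
E
```

```text
23.78 [ 0.4738 -0.0421  0.3296] open 0.04 F [-0.75 -0.1  -0.6 ] M [ 0.05 -0.03 -0.01] tilt 0.1
yaw 84.7 turn x -0.1 go cm [-0.08  0.09 24.72] q7 1.17
[322.42947577 173.08295196]
[345.2 161.3]
[310.4 150.4]
[300.1 184.6]
[334.  194.9]
272 123
```

View pics/c8.png

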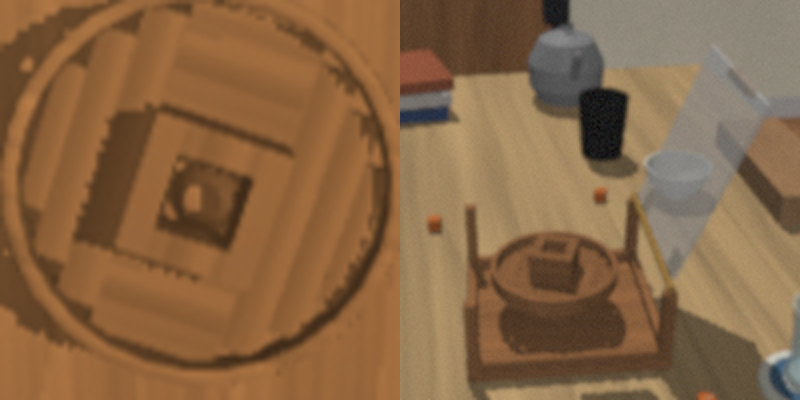

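The tier's hub corners at px (311,149.5) and (345.7,162) match the predicted home position within 1 px. The lid edge corners in the side view are at (386,105) and (414,132.5), so I'll fit the lid angle.

```bash
python3 - <<'E'
from h import *
b=cam("s8");t=np.radians(-5.24);ex=np.array([np.cos(t),np.sin(t),0]);ey=np.array([-ex[1],ex[0],0])
H=np.array([.4745,-.0422,.098])+.1*ex;print("hinge",H)
for th in(1.9,1.95,2,2.05):
    e=H+.186*(-np.cos(th)*ex+np.sin(th)*np.array([0,0,1]));print(th,e.round(4),proj(b,e+.082*ey).round(1),proj(b,e-.082*ey).round(1))
E
```

```text
hinge [ 0.57408209 -0.05133278  0.098     ]
1.9 [ 0.634  -0.0568  0.274 ] [382.7 100.7] [410.3 130.5]
1.95 [ 0.6426 -0.0576  0.2708] [386.7 102.3] [415.1 132.3]
2 [ 0.6512 -0.0584  0.2671] [390.5 104. ] [419.7 134.2]
2.05 [ 0.6595 -0.0592  0.263 ] [394.2 105.9] [424.1 136.4]
```

>>> drive_tool --deltas '[[[0,0,0],[0,0,1.2],0],[[0,0,0],[0,0,2.4],0],[[0,0,0],[0,0,3],0],[[0,0,0],[0,0,3],0],[[0,0,0],[0,0,3],0],[[0,0,0],[0,0,3],0],[[0,0,0],[0,0,3],0],[[0,0,0],[0,0,3],0],[[0,0,0],[0,0,2],0],[[0,0,0],[0,0,1.2],0],[[0,0,0],[0,0,0],0],[[0,0,0],[0,0,0],0]]'

```text
clock: 24.93
tool_pos: [0.721, -0.0645, 0.3292]
eef_rot: [0.033, 0.707, -0.032, 0.706]
contact_force: [0.0, 0.4, 0.8]
opening: 0.004
```

```bash
python3 go.py "[.725,-.064,.249]" 84.8
```

```text
24.93 [ 0.721  -0.0645  0.3292] open 0.03 F [0.04 0.44 0.81] M [-0.01 -0.03 -0.01] tilt 0.09
yaw 84.75 turn x -0.05 go cm [8.02 0.08 0.4 ] q7 1.28
```

>>> drive_tool --deltas '[[[0,0,0],[2,0,0.2],0],[[0,0,0],[3,0,0],0],[[0,0,0],[2,0,0],0],[[0,0,0],[1,0,0],0],[[0,0,0],[0,0,-1],0],[[0,0,0],[0,0,-1.5],0],[[0,0,0],[0,0,-1],0],[[0,0,0],[0,0,-0.6],0],[[0,0,0],[0,0,-0.6],0],[[0,0,0],[0,0,-0.6],0],[[0,0,0],[0,0,-0.6],0],[[0,0,0],[0,0,-0.6],0]]'

```text
clock: 25.93
tool_pos: [0.6594, -0.059, 0.2511]
eef_rot: [0.033, 0.705, -0.032, 0.708]
contact_force: [3.9, -0.1, 3.4]
opening: 0.004
```

```bash
python3 go.py "[.589,-.0527,.249]" 84.8
```

```text
25.93 [ 0.6594 -0.059   0.2511] open 0.03 F [ 3.94 -0.13  3.35] M [-0.06 -0.63 -0.02] tilt 0.2
yaw 84.73 turn x -0.07 go cm [ 0.18 -0.02 -7.07] q7 1.19
```

Contact at about 4 N; the lid is moving. Keep pulling it upright.

>>> drive_tool --deltas '[[[0,0,0],[0,0,-0.8],0],[[0,0,0],[0,0,-0.8],0],[[0,0,0],[0,0,-0.8],0],[[0,0,0],[0,0,-0.8],0],[[0,0,0],[0,0,-0.8],0],[[0,0,0],[0,0,-0.8],0],[[0,0,0],[0,0,-0.8],0],[[0,0,0],[0,0,-0.8],0],[[0,0,0],[0,0,-0.6],0]]'

```text
clock: 26.68
tool_pos: [0.5886, -0.0525, 0.2507]
eef_rot: [0.033, 0.706, -0.032, 0.707]
contact_force: [1.6, 0.2, 1.4]
opening: 0.006
```

```bash
python3 go.py "[.541,-.0483,.242]" 84.8
```

```text
26.68 [ 0.5886 -0.0525  0.2507] open 0.05 F [1.57 0.18 1.43] M [ 0.   -0.36  0.01] tilt 0.08
yaw 84.74 turn x -0.06 go cm [ 0.87 -0.02 -4.78] q7 1.14
```

>>> drive_tool --deltas '[[[0,0,0],[0.1,0,-0.8],0],[[0,0,0],[0.1,0,-0.8],0],[[0,0,0],[0.15,0,-0.8],0],[[0,0,0],[0.15,0,-0.8],0],[[0,0,0],[0.2,0,-0.8],0],[[0,0,0],[0.2,0,-0.8],0],[[0,0,0],[0.35,0,-0.7],0],[[0,0,0],[0.35,0,-0.7],0],[[0,0,0],[0.35,0,-0.7],0],[[0,0,0],[0.4,0,-0.7],0],[[0,0,0],[0.4,0,-0.7],0],[[0,0,0],[0.4,0,-0.7],0]]'

```text
clock: 27.68
tool_pos: [0.4986, -0.0443, 0.2183]
eef_rot: [0.032, 0.706, -0.032, 0.706]
contact_force: [2.2, 0.1, 0.1]
opening: 0.005
```

```bash
python3 go.py "[.4655,-.042,.183]" 84.8
```

```text
27.68 [ 0.4986 -0.0443  0.2183] open 0.05 F [2.2  0.1  0.15] M [ 0.03 -0.39 -0.01] tilt 0.02
yaw 84.75 turn x -0.05 go cm [ 3.53 -0.07 -3.31] q7 1.05
```

>>> drive_tool --deltas '[[[0,0,0],[0.5,0,-0.6],0],[[0,0,0],[0.55,0,-0.6],0],[[0,0,0],[0.6,0,-0.55],0],[[0,0,0],[0.6,0,-0.55],0],[[0,0,0],[0.65,0,-0.5],0],[[0,0,0],[0.65,0,-0.5],0],[[0,0,0],[0.65,0,-0.35],0],[[0,0,0],[0.65,0,-0.35],0],[[0,0,0],[0.65,0,-0.3],0],[[0,0,0],[0.65,0,-0.3],0],[[0,0,0],[0.65,0,-0.2],0],[[0,0,0],[0.3,0,-0.1],0]]'

```text
clock: 28.68
tool_pos: [0.4495, -0.0398, 0.1469]
eef_rot: [0.032, 0.707, -0.032, 0.706]
contact_force: [0.3, 0.7, 0.5]
opening: 0.006
```

```bash
python3 go.py "[.4446,-.04,.114]" 84.8
```

```text
28.68 [ 0.4495 -0.0398  0.1469] open 0.06 F [0.29 0.73 0.48] M [ 0.03 -0.15  0.  ] tilt 0.1
yaw 84.76 turn x -0.04 go cm [ 3.29 -0.06 -0.48] q7 0.9
```

>>> drive_tool --deltas '[[[0,0,0],[0.5,0,-0.1],0],[[0,0,0],[0.5,0,-0.1],0],[[0,0,0],[0.5,0,-0.1],0],[[0,0,0],[0.5,0,-0.1],0],[[0,0,0],[0.4,0,-0.1],0],[[0,0,0],[0.3,0,0],0],[[0,0,0],[0.2,0,0],0],[[0,0,0],[0.2,0,0],0],[[0,0,0],[0,0,0],0],[[0,0,0],[0,0,0],0]]'

```text
clock: 29.52
tool_pos: [0.4455, -0.0394, 0.1168]
eef_rot: [0.032, 0.706, -0.032, 0.706]
contact_force: [-0.3, -0.9, -0.6]
opening: 0.003
```

```bash
python3 go.py "[.4446,-.04,.114]" 84.8
```

```text
29.52 [ 0.4455 -0.0394  0.1168] open 0.03 F [-0.31 -0.94 -0.57] M [ 0.01  0.02 -0.04] tilt 0.01
yaw 84.74 turn x -0.06 go cm [ 0.28 -0.07 -0.08] q7 0.86
```

>>> drive_tool --deltas '[[[0,0,0],[0.1,0,0],0],[[0,0,0],[0.1,0,0],0],[[0,0,0],[0.1,0,0],0],[[0,0,0],[0,0,0],0],[[0,0,0],[0,0,0],0]]'

```text
clock: 29.93
tool_pos: [0.4455, -0.0394, 0.1144]
eef_rot: [0.032, 0.706, -0.032, 0.707]
contact_force: [-1.6, -0.4, 8.4]
opening: 0.003
```

>>> drive_tool --deltas '[[[0,0,0],[0.1,0,0],0],[[0,0,0],[0,0,0],0],[[0,0,0],[0,0,0],0]]'

```text
clock: 30.18
tool_pos: [0.4455, -0.0394, 0.1142]
eef_rot: [0.032, 0.706, -0.033, 0.707]
contact_force: [-2.4, 1.3, 20.2]
opening: 0.006
```

```bash
python3 go.py "[.4446,-.04,.114]" 84.8
```

```text
30.18 [ 0.4455 -0.0394  0.1142] open 0.05 F [-2.38  1.34 20.18] M [ 0.1   0.62 -0.04] tilt 0.11
yaw 84.76 turn x -0.04 go cm [ 0.02 -0.06 -0.09] q7 0.85
```

A hard stop at tip height 103.2 mm matches the shut lid's top face (103 mm). I'll back off.

>>> drive_tool --deltas '[[[0,0,0],[-0.3,0,0],0],[[0,0,0],[-0.5,0,0],0],[[0,0,0],[-1.5,0,0],0],[[0,0,0],[-3,0,0],0],[[0,0,0],[-3,0,0],0],[[0,0,0],[-3,0,0],0],[[0,0,0],[-2,0,0],0],[[0,0,0],[0,0,0],0],[[0,0,0],[0,0,0],0],[[0,0,0],[0,0,0],0]]'

```text
clock: 31.02
tool_pos: [0.4448, -0.0397, 0.2452]
eef_rot: [0.032, 0.707, -0.033, 0.706]
contact_force: [-0.2, 0.6, 0.0]
opening: 0.003
```

```bash
python3 go.py "[.4446,-.04,.114]" 84.8; python3 - <<'E'
from h import *
# bystanders: compare orange/bright blobs between start and now, and find the lid's grip bar
a0=cam("s1");a=snap("scene","s10");d=cv2.absdiff(cv2.imread("pics/s1.png"),cv2.imread("pics/s10.png")).max(2)
for n,(u,v) in dict(glass=(211,240),coaster2=(165,223),bowl=(402,278),cup=(478,255),die=(404,244),die_b=(395,175),die_c=(227,216)).items():print(n,d[v-12:v+12,u-12:u+12].mean().round(1))
im=cv2.imread("pics/s10.png")
t=np.radians(-5.24);ex=np.array([np.cos(t),np.sin(t),0]);ey=np.array([-ex[1],ex[0],0]);H=np.array([.5741,-.0513,.098])
for th in(0,.1,.2):
    e=lambda s,n,y:proj(a,H+s*(-np.cos(th)*ex+np.array([0,0,np.sin(th)]))+n*(np.sin(th)*ex+np.array([0,0,np.cos(th)]))+y*ey)
    q=np.array([e(.173,.015,-.03),e(.173,.015,.03),e(.183,.015,.03),e(.183,.015,-.03)])
    m=np.zeros(im.shape[:2],np.uint8);cv2.fillPoly(m,[q.round().astype(int)],1);print(th,q[0].round(),"bar colour BGR",cv2.mean(im,m)[:3])
E
```

```text
31.02 [ 0.4448 -0.0397  0.2452] open 0.03 F [-0.24  0.58  0.02] M [ 0.04 -0.03 -0.  ] tilt 0.08
yaw 84.73 turn x -0.07 go cm [13.12 -0.03  0.  ] q7 1.04
glass 17.6
coaster2 4.5
bowl 4.0
cup 8.8
die 4.8
die_b 5.1
die_c 23.1
0 [302. 140.] bar colour BGR (45.087500000000006, 88.16250000000001, 138.2375)
0.1 [302. 135.] bar colour BGR (81.19148936170212, 139.6914893617021, 180.5744680851064)
0.2 [301. 131.] bar colour BGR (76.73636363636363, 131.85454545454544, 171.66363636363636)
```

The grip bar shows where a shut lid puts it. The changes at the glass and die_c are probably moved shadows; a quick orange-blob check will tell.

```bash
python3 - <<'E'
from h import *
snap("side","s11")
for f in("s1","s10","s2","s11"):
    h=cv2.cvtColor(cv2.imread(f"pics/{f}.png"),cv2.COLOR_BGR2HSV);m=cv2.inRange(h,(4,205,110),(13,255,255))
    n,_,st,c=cv2.connectedComponentsWithStats(m);print(f,[(c[i].round(1).tolist(),int(st[i,4])) for i in range(1,n) if 15<st[i,4]<150])
A,B=[cv2.imread(f"pics/{f}.png") for f in("s2","s11")]
t=A[220:290,408:465];q=cv2.matchTemplate(B[205:305,393:480],t,cv2.TM_CCOEFF_NORMED);print("glass shift",np.subtract(cv2.minMaxLoc(q)[3],15),q.max())
E
```

```text
s1 [([394.3, 174.0], 20), ([226.9, 215.6], 27), ([403.6, 243.4], 31)]
s10 [([394.4, 173.8], 19), ([227.1, 216.4], 35), ([403.5, 243.5], 34)]
s2 []
s11 []
glass shift [0 0] 0.75287753
```

Nothing has moved. Handing in.

```bash
python3 -c "
from plant import r
print(r.finish_job())"
```

```text
the job is handed in; nothing more can be done
None
```

The caddy is back together and I handed the job in at about 31 s; the hand-in gives no verdict.

- **Spacer:** I measured the post's angle with the wrist camera, about 17° off the caddy's axes. The spacer then slid down past the shoulder and home with only about 1 N. A wrist view put its top corners within 1.5 px of the predicted home position.
- **Tier:** Turned to the same angle, it went home on the spacer just as lightly. Its hub corners were within 1 px of prediction.
- **Lid:** I swung it over with closed fingers at about 2–5 N. It met a hard stop at a tip height of 103.2 mm, against 103 mm for a shut lid. The final press read about 20 N, under the 60 N limit. After I backed off, the grip bar showed where a shut lid puts it.
- **Bystanders:** The dice blobs stayed within 1 px and the glass template showed no shift (match score only 0.75). The cup, bowl and coaster2 patches barely changed; coaster1 was not checked separately. Larger picture changes at the glass and one die fit the lid's shadow having moved.
- **What went wrong:** The first spacer grip was 6 mm off because I corrected from a reading that lagged the command, so I regripped before lifting. In the side view the orange-dice check found no blobs, so the dice were confirmed from the scene view alone.

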